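Latch the gas chamber and sniff its lid seam for leaks

TASK

Turn the red-knobbed lever on the steel gas chamber's lid anticlockwise over its cam until it drops home in the closed notch. Then take the yellow leak-detector wand from its cradle and run its nose slowly along the lid's black gasket, under 7 cm a second, within 1 cm of it but without pressing on it: from the hinge end of the left side (robot's left), along the front, to the hinge end of the right side. Finally lay the wand gently back in its cradle, upright as it was, and leave the other things on the desk where they are.

Things in the scene. Friction and masses are not known exactly. Their poses are not given: they have to be found in the camera images.
- latch (a joint): turn of the latch lever on the chamber's lid, rad, anticlockwise from above: 0 = open, lever pointing out over the front edge; 1.571 = closed, pointing to the chamber's right (-y). Spring loaded: it rides up a cam, lifting 5.5 mm at the crest (1.1 rad), then drops by itself into the notch (1.42 to 1.571, 2 mm above its open height); let go before the crest it springs back. Under 8 N
- latch_hub (a point): point on the latch's vertical spindle axis, level with the knob when open
- latch_knob (a point): centre of the red ball knob (26 mm across) on the upturned end of the lever, 55 mm from the spindle axis, 49 mm above the lid when open; the 10 mm thick lever rod lies 23 to 34 mm below the ball's centre, so fingers can take the ball from above in any direction
- chamber: fixed stainless-steel gas chamber with flat hinged lid, 140 x 214 x 85 mm; origin: centre of its underside; x points from its front to its hinges, y to its left. Lid 80 x 160 mm, top 93 mm up. The seam round it is a black rubber gasket 6 mm wide, crest 91 mm up, centre line 43 mm before the origin (front) and 83 mm to either side. A gauge, 171 mm high, stands behind the hinges at the right
- wand: origin: centre of the yellow leak-detector wand's body, a bar 140 x 26 x 26 mm along its own x (grip it here, across the 26 mm width; black rubber panels on its sides); z is up as it lies in the cradle. 0.16 kg; the weight balances within 15 mm of here
- wand_tip (a point): lower end of the wand's white nose (10 mm across): a thin steel tube leaves the front of the body, bends down and ends here, 150 mm ahead of the body's centre (+x of the wand) and 42 mm below it
- cradle_rest (a point): where the centre of the wand's body lies when resting in its cradle, 64 mm above the desk; x along the resting wand, z up. Cradle: fixed stand, base 135 x 75 x 10 mm, two grey forks 50 mm before and behind this point (12 mm thick, 88 mm free between them for fingers), floors 51 mm above the desk, slots 32 mm wide for the 26 mm body, flaring outwards at the top (75 mm up)
- seam0 (a point): point on the crest of the gasket seam, start: hinge end of the left side (robot's left, +y); the seam runs straight between the corners
- seam1 (a point): point on the crest of the gasket seam, left side, half-way
- seam2 (a point): point on the crest of the gasket seam, front left corner
- seam3 (a point): point on the crest of the gasket seam, front, 1/4 of the way
- seam4 (a point): point on the crest of the gasket seam, middle of the front
- seam5 (a point): point on the crest of the gasket seam, front, 3/4 of the way
- seam6 (a point): point on the crest of the gasket seam, front right corner
- seam7 (a point): point on the crest of the gasket seam, right side, half-way
- seam8 (a point): point on the crest of the gasket seam, end: hinge end of the right side
- calculator: grey desk calculator, 150 x 105 x 28 mm, a bystander
- wrench: steel spanner lying flat, a bystander
- union: brass pipe union, 30 mm across, 36 mm tall, a bystander
- jar: amber glass jar, 44 mm across, 60 mm tall, a bystander
- pump_bottle: white plastic bottle with blue cap, 72 mm across, 170 mm tall, a bystander
- mug: blue mug, 80 mm across, 95 mm tall, a bystander
- carton: white and green carton, 100 x 140 x 60 mm, a bystander

How it is judged:
By the outcome, as a careful person would: the job done as asked, in the order asked, and still so for the second after the job is handed in, with the robot touching nothing.
It also fails if it takes over 72 s, if anything falls off the work surface, if the arm or the gripper's body presses on something with over 40 N, if the wrist force passes 120 N, or if a joint passes its speed limit or range.

ROBOT

A 6-joint arm with a two-finger parallel gripper is mounted at the origin on the work surface. World frame = base frame: x ahead of the robot, y to its left, z up, the work surface at z = 0. Lengths are in mm, angles in rad, forces in N, time in s.
With the tool pointing down it reaches from about 275 to 750 mm from the base axis. Payload 10.2 kg.
Tool frame: the origin (TCP) lies between the finger pads; the fingertips stand 25 mm ahead of it and the grasp point (between the pads) lies 6 mm ahead of it; z points along the fingers, y is the line along which they close (so a half turn about z gives the same grasp; the last joint's range is limited). The gripper opens to 85 mm and grips with 20 to 120 N. Pads are 22 mm wide; open, the fingers measure 114 mm over their backs; the gripper's body (76 mm by 85 mm) begins 54 mm behind the grasp point. The pads swing forward as they close: fully open they stand 13 mm farther back than shut.
Start: joints at [0.883, 0.313, 1.498, -0, 1.331, -0.223], TCP at [235.341, 469.303, 228.894] pointing down, gripper open.
Joint ranges: [-2.94, 2.94], [-0.97, 2.17], [0.19, 2.56], [-1.23, 4.37], [0.02, 3.11], [-2.88, 2.88]. Speed limits (rad/s): [2.39, 2.39, 3.01, 3.14, 3.14, 3.14].

INTERFACE

Orientations are given as a unit quaternion [x, y, z, w].
In Python, from workcell import state, cams, sign_off, nets gives the robot as it stands. The module is installed in compiled form; this text tells all that it offers.
- The arm moves only by the tool step_arm, never from a script. Its argument "targets" is one flat list of numbers, 7 for each row, row after row: the turn, a rotation vector about the tool's x, y, z in units of 8 degrees (1.0 is 8 degrees), then the shift along the tool's x, y, z in units of 25 mm (1.0 is 25 mm), then the closure in counts, from 0 (fully open) to 255 (shut). A call has 1 to 12 rows; each row is the pose to reach, as a shift and turn from the pose commanded when the call began, along the tool's axes at that moment; what a row does not reach only later rows make up. A row lasts 1/10 s, in which the tool goes at most 50 mm and 8.59 degrees, less where a joint would pass 70% of its speed; a pose out of reach is approached as far as the arm can. A call with a gripper value outside its range is refused whole. The fingers move at their own pace and stop on an object; "grip_force" is the grip in N (left out, the last holds). Time passes only in rows, so rows that repeat a pose let the fingers close. It gives the time, the measured TCP pose, the force, the opening and the grip force at its end, in the units of the state.
- state(): the state, without advancing time (a new reading comes with each control period).
- cams.get_image(name): name is "scene" or "top"; returns a dict with "color" (384x512x3 uint8, red, green, blue), "range_z" (384x512 float32, mm along the optical axis (not along the pixel's ray), 0 where there is no reading), "camera_matrix" (3x3 intrinsics, pixels), "position" and "rotation" of the camera in the world. Camera axes: x right, y up, looking along -z (the intrinsics and any distortion apply to the point x, -y, -z); pixel columns grow to the right and rows downward; lengths in mm; the calibration is good to about 2 mm. A picture is of the moment at which its call begins.
- sign_off(): hands the job in; it is judged then, once.
Trained networks look in the newest picture that a camera, given by its name, has taken for a name from the list of things; names that differ only in an ending like _2 or _b are one class to them, and where a whole thing is asked for, a point or a joint stands for the part that bears it (a point fixed in the world has none). Each returns a list of dicts, best first, with "conf" (0 to 1); they miss things now and then, are a little off and sometimes report something else, mostly with a low value. They report only what shows in the picture. A call takes as long as a camera call.
- nets.boxes_of(camera, target): "location" ([column, row] in pixels, amid what is visible of it).
- nets.spot_point(camera, target): "location" ([column, row] in pixels: a listed point, or the origin of a listed thing).
The state is a dict: "time_s": time; "q": joint angles; "joint_velocities": joint speeds; "joint_efforts": joint torques, N m; "tcp_pos": TCP position; "ee_rot": TCP orientation; "force": force on the tool from outside, world axes, zero at the start; "wrist_torque": the same for the moment, N m; "width": finger opening in mm; "grasp_force": force on a finger pad.
Only numpy, scipy, OpenCV 4.12 (cv2) and the standard library are available. Lean on these libraries where they do the work, as an engineer would, in place of code of your own. Each camera call takes 0.05 s, during which the arm holds its last target. There are 200 camera calls.

## Working session

There is one attempt and no reset: what is moved stays moved. The work goes in short steps, Python scripts to look and compute and a tool call to move; the robot and the scene stay as the last step left them, time stands still between calls to the robot, and variables do not carry over. Pictures are saved under pics/ and viewed, at most 10 in all, crops included, and the job is handed in when it is done.

Besides the shell and the picture viewer there is one more tool, called after "Request:" as name(argument=value, ...) on one line, values as JSON. step_arm: Moves the arm, as the interface text tells. Its arguments: {"type":"object","properties":{"targets":{"type":"array"},"grip_force":{"type":"number"}},"required":["targets"]}

```bash
mkdir -p pics
cat > h.py <<'E'
import numpy as np, cv2
from workcell import state, cams, sign_off, nets
def world(im,px,z=None):
    K=im['camera_matrix'];c,r=px
    d=np.array([(c-K[0,2])/K[0,0],-(r-K[1,2])/K[1,1],-1.])
    R=np.array(im['rotation']);p=np.array(im['position'])
    if z is not None:
        w=R@d; return p+w*(z-p[2])/w[2]
    D=im['range_z'][int(round(r)),int(round(c))]
    return p+R@d*D
E
python3 - <<'E'
from h import *
np.set_printoptions(precision=1,suppress=True)
I={}
for n in('scene','top'):
    im=I[n]=cams.get_image(n);cv2.imwrite(f'pics/{n}0.png',im['color'][...,::-1])
    print(n,im['position'],np.array(im['rotation']).tolist(),im['camera_matrix'].tolist(),{k:v for k,v in im.items() if k not in('color','range_z','position','rotation','camera_matrix')})
zs={'latch_knob':142,'latch_hub':142,'cradle_rest':64,'wand':64,'wand_tip':22,**{f'seam{i}':91 for i in range(9)}}
for t in list(zs)+['chamber','calculator','wrench','union','jar','pump_bottle','mug','carton']:
    for n in('scene','top'):
        d=nets.spot_point(n,t)
        for o in d[:2]: 
            l=o['location']; print(t,n,round(o['conf'],2),np.array(l),world(I[n],l,zs.get(t,0)),world(I[n],l))
s=state();print(s)
E
```

```text
scene [1060.2  377.6  710.5] [0.16467045905201344, 0.3460336034122365, 0.83476420556129, 0.3953645233689669] [[395.8397359347372, 0.0, 255.99493984006057], [0.0, 395.8397359347372, 179.61958881499442], [0.0, 0.0, 1.0]] {}
top [ 418.8   12.5 1357.7] [0.04726656141286329, -0.050117903293369646, -0.6984199091340667, 0.712364863301695] [[485.1005474524523, 0.0, 257.20835105885504], [0.0, 485.1005474524523, 192.68669296750892], [0.0, 0.0, 1.0]] {}Traceback (most recent call last):
  File "<stdin>", line 12, in <module>
  File "h.py", line 8, in world
    w=R@d; return p+w*(z-p[2])/w[2]
      ~^~
ValueError: matmul: Input operand 1 has a mismatch in its core dimension 0, with gufunc signature (n?,k),(k,m?)->(n?,m?) (size 3 is different from 4)
```

```bash
sed -i "s/R=np.array(im\['rotation'\])/R=Rot.from_quat(im['rotation']).as_matrix()/; 1a from scipy.spatial.transform import Rotation as Rot" h.py
python3 - <<'E'
from h import *
np.set_printoptions(precision=1,suppress=True)
I={}
for n in('scene','top'):
    im=I[n]=cams.get_image(n)
zs={'latch_knob':142,'latch_hub':142,'cradle_rest':64,'wand':64,'wand_tip':22,**{f'seam{i}':91 for i in range(9)}}
for t in list(zs)+['chamber','calculator','wrench','union','jar','pump_bottle','mug','carton']:
    for n in('scene','top'):
        d=nets.spot_point(n,t)
        for o in d[:2]: 
            l=o['location']; print(t,n,round(o['conf'],2),np.array(l),world(I[n],l,zs.get(t,0)),world(I[n],l))
s=state();print(s)
a=cv2.imread('pics/scene0.png');b=cv2.imread('pics/top0.png')
E
```

```text
latch_knob scene 0.68 [253.8 144.7] [536.4 -56.2 142. ] [542.8 -50.9 148.9]
latch_knob scene 0.6 [276.3 142.4] [498.2 -22.3 142. ] [ 364.3 -117.6    6.6]
latch_knob top 0.6 [283.9 219.3] [521.4 -59.1 142. ] [520.8 -58.7 148.8]
latch_hub scene 0.85 [244.3 156.8] [580.7 -46.3 142. ] [ 463.  -150.4    2.4]
latch_hub scene 0.59 [191.2 139. ] [ 610.9 -178.6  142. ] [ 512.1 -301.    16.9]
latch_hub top 0.76 [275.9 193.4] [586.6 -38.1 142. ] [588.7 -38.8 126.5]
latch_hub top 0.74 [281.6 215.9] [529.8 -53.3 142. ] [528.7 -52.6 153.7]
cradle_rest scene 0.94 [404.8 238.1] [497.1 305.5  64. ] [507.  306.8  75.4]
cradle_rest scene 0.68 [271.7 200.4] [586.3  35.6  64. ] [606.   49.8  90.9]
cradle_rest top 0.84 [145.4 228.2] [496.9 304.7  64. ] [496.  301.6  77.7]
cradle_rest top 0.41 [172.4 140.6] [737.2 243.3  64. ] [725.3 234.7 112.1]
wand scene 0.78 [400.5 239. ] [504.7 299.7  64. ] [515.3 301.2  76.3]
wand scene 0.49 [252.5 168.1] [533.3 -63.1  64. ] [563.9 -37.5 101.5]
wand top 0.83 [142.7 230. ] [492.  311.6  64. ] [491.5 309.9  71.7]
wand_tip scene 0.76 [384.4 313.2] [645.1 344.6  22. ] [6
[... 3979 characters left out ...]
785.9 -197.7   38.3]
mug top 0.59 [338.  139.2] [ 766.9 -220.2    0. ] [ 765.2 -219.     6.8]
carton scene 0.55 [187.2 269.4] [802.4 -16.1   0. ] [824.2  17.2  60.1]
carton top 0.58 [269.8 122.9] [811.  -23.6   0. ] [793.9 -22.   59.1]
carton top 0.25 [239.6 184.5] [629.6  59.1   0. ] [616.7  56.3  83. ]
{'time_s': 2.45, 'q': array([ 0.9,  0.3,  1.5, -0. ,  1.3, -0.2]), 'joint_velocities': array([ 0., -0.,  0., -0.,  0.,  0.]), 'joint_efforts': array([ -0. , -41.2, -26. ,  -0. ,   0. ,  -0. ]), 'tcp_pos': array([235.3, 469.3, 228.9]), 'ee_rot': array([0.2, 1. , 0. , 0. ]), 'force': array([0. , 0.4, 1.2]), 'wrist_torque': array([ 0.,  0., -0.]), 'grasp_force': 0.0, 'width': 85.30815896912547}
```

View pics/scene0.png

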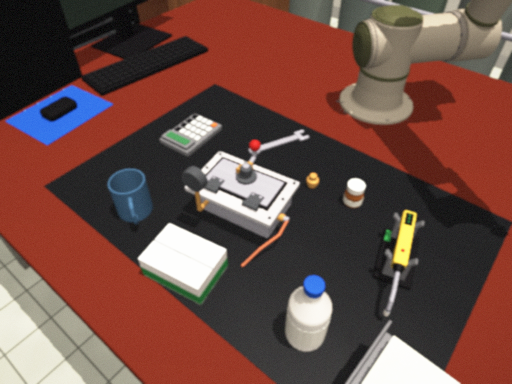

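View pics/top0.png

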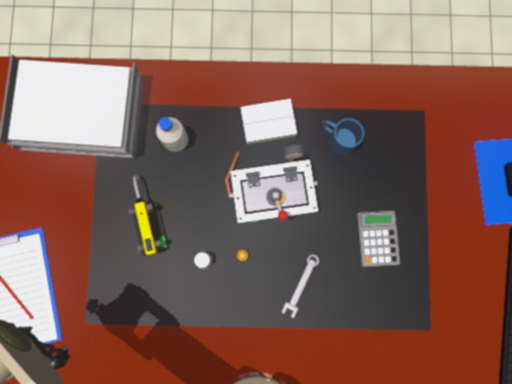

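Run:
```python
import cv2,numpy as np
a=cv2.imread('pics/scene0.png')[120:250,170:310];b=cv2.imread('pics/top0.png')
A=cv2.resize(a,(400,372),interpolation=3);B=cv2.resize(b[145:235,220:330],(400,327),interpolation=3)
C=cv2.resize(b[170:265,115:215],None,fx=2.6,fy=2.6,interpolation=3)
o=np.zeros((600,800,3),'u1');o[:372,:400]=A;o[:327,400:]=B;o[330:330+C.shape[0],420:420+C.shape[1]]=C
cv2.imwrite('pics/c1.png',o)
```

```text
(no output)
```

View pics/c1.png

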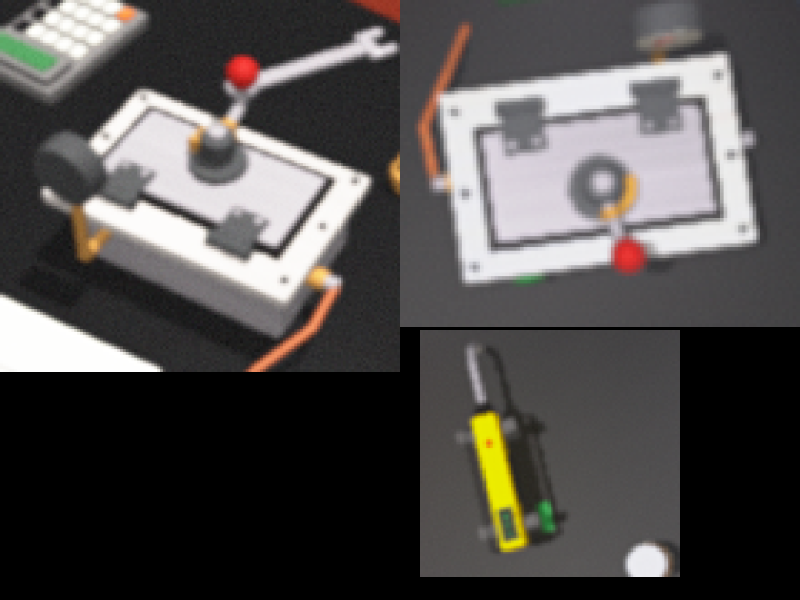

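```bash
cat > fit.py <<'E'
from h import *
from scipy.optimize import differential_evolution, minimize
np.set_printoptions(precision=1,suppress=True)
I={n:cams.get_image(n) for n in('scene','top')}
def proj(im,P):
    R=Rot.from_quat(im['rotation']).as_matrix();c=(P-np.array(im['position']))@R
    K=im['camera_matrix'];return np.stack([K[0,2]+K[0,0]*c[:,0]/-c[:,2],K[1,2]-K[1,1]*c[:,1]/-c[:,2]],1)
def samp(im,P):
    uv=proj(im,P).astype('f4');g=im['color'].astype('f4').mean(2)
    return cv2.remap(g,uv[:,:1],uv[:,1:],cv2.INTER_CUBIC).ravel()
t=np.linspace(-1,1,60)
def rect(off,z):
    hx,hy=43+off,83+off
    L=np.concatenate([np.c_[np.linspace(-hx,25,30),np.full(30,hy)],np.c_[np.full(60,-hx),t*hy],np.c_[np.linspace(-hx,25,30),np.full(30,-hy)]])
    return np.c_[L,np.full(len(L),z)]
def tf(p,L):
    c,s=np.cos(p[2]),np.sin(p[2]);return np.c_[L[:,0]*c-L[:,1]*s+p[0],L[:,0]*s+L[:,1]*c+p[1],L[:,2]]
def cost(p,ims):
    return sum((2*samp(I[n],tf(p,rect(0,91)))-np.minimum(samp(I[n],tf(p,rect(7,88))),200)-np.minimum(samp(I[n],tf(p,rect(-7,93))),200)).mean() for n in ims)
for ims in(['top'],['scene'],['top','scene']):
    r=differential_evolution(cost,[(550,620),(-70,-10),(-.1,.35)],args=(ims,),seed=1,popsize=20);print(ims,r.x,round(r.x[2],3),r.fun)
p=r.x
def loc(w):
    d=np.array(w[:2])-p[:2];c,s=np.cos(p[2]),np.sin(p[2]);return np.array([c*d[0]+s*d[1],-s*d[0]+c*d[1]])
for n in I:
    for o in nets.spot_point(n,'seam0'): print(n,round(o['conf'],2),loc(world(I[n],o['location'],91)))
for n in I:
    im=I[n];h=cv2.cvtColor(im['color'],cv2.COLOR_RGB2HSV)
    for nm,lo,hi,z in(('red',(0,170,90),(8,255,255),142),('yel',(24,150,80),(34,255,255),77)):
        m=cv2.inRange(h,lo,hi);k,lab,st,ce=cv2.connectedComponentsWithStats(m)
        for i in range(1,k):
            if st[i,4]<25 or not(130<ce[i][1]<280 and 110<ce[i][0]<430):continue
            w=world(im,ce[i],z);ys,xs=np.nonzero(lab==i);W=np.array([world(im,(a,b),z) for a,b in zip(xs,ys)])[:,:2]
            rr=cv2.minAreaRect(W.astype('f4'));print(n,nm,st[i,4],ce[i],w,loc(w),rr,'z',np.median([world(im,(a,b))[2] for a,b in zip(xs,ys)]))
    for tn,z in(('latch_hub',142),('latch_knob',142)):
        for o in nets.spot_point(n,tn)[:2]:print(n,tn,round(o['conf'],2),loc(world(im,o['location'],z)))
E
python3 fit.py
```

```text
['top'] [597.1 -35.2   0.2] 0.164 -189.17391967773438
['scene'] [600.5 -34.1   0.2] 0.163 -130.58749389648438
['top', 'scene'] [598.6 -34.8   0.2] 0.164 -285.7733459472656
scene 0.92 [-48.5  74.5]
scene 0.91 [-32.2 -31.7]
scene 0.88 [-9.6 81.1]
scene 0.71 [-39.5 -78. ]
scene 0.65 [ 31.  -83.6]
scene 0.64 [-38.3  39.1]
scene 0.64 [ -3.5 -82.8]
scene 0.19 [243.   28.7]
top 0.91 [-48.4  86.7]
top 0.9 [29.4 80.7]
top 0.9 [-42.1  -3.9]
top 0.73 [-44.6 -76.4]
top 0.71 [-13.3  80.9]
top 0.71 [-56.4 -45.2]
top 0.7 [-39.7  35.1]
top 0.69 [ 21.8 -80.5]
top 0.66 [-10.1 -77.1]
top 0.55 [-5.7 -0.1]
top 0.54 [-45.5 351.3]
scene red 61190 [236.9 167.4] [615.9 -36.7 142. ] [16.7 -4.7] ((454.38299560546875, -158.96282958984375), (1215.950439453125, 1120.07470703125), 89.99366760253906) z -0.12342221051000024
scene red 95 [254.2 144. ] [534.  -57.1 142. ] [-67.4 -11.5] ((534.6195678710938, -57.41155242919922), (36.954559326171875, 23.548707962036133), 21.15383529663086) z 148.16586971792424
scene yel 238 [406.3 231.1] [490.1 301.8  77. ] [-52.1 349.8] ((500.8200988769531, 304.8496398925781), (140.6630096435547, 24.862043380737305), 16.042524337768555) z 76.20732309860824
scene latch_hub 0.8 [-19.1  -8.4]
scene latch_hub 0.23 [179.  359.6]
scene latch_knob 0.73 [-61.2  -9.7]
scene latch_knob 0.5 [177.4 361.1]
top red 57624 [305.3 256.9] [ 428.8 -113.5  142. ] [-180.4  -49.9] ((526.741455078125, 3.7802734375), (800.4035034179688, 1325.7347412109375), 1.0372109413146973) z 0.9016576434909211
top red 49 [282.3 215.1] [531.8 -55.  142. ] [-69.2  -9. ] ((531.612548828125, -55.25307846069336), (17.95709991455078, 18.097707748413086), 64.34293365478516) z 151.8916326203573
top yel 539 [144.6 226.4] [500.9 304.1  77. ] [-41.1 350.3] ((498.07177734375, 303.0589904785156), (143.5144500732422, 30.61913299560547), 16.14331817626953) z 76.78051218759379
top latch_hub 0.86 [-10.1  -3.2]
top latch_knob 0.55 [-72.2  -7.1]
```

Run:
```python
from fit import *
print('----')
im=I['top']
for px,z in(((276.1,195.3),126),((275.6,196.4),105),((282.3,215.1),142)):print(px,world(im,px),world(im,px,z),loc(world(im,px,z)))
im=I['scene']
for px in((245.9,166.6),(246.5,177)):print(px,world(im,px),loc(world(im,px)))
# grey ring centroid by depth
for n in I:
    im=I[n];P=np.array([world(im,(c,r)) for r in range(130,240) for c in range(180,330)])
    L=np.array([loc(w) for w in P]);k=(abs(L[:,0])<38)&(abs(L[:,1])<35)&(P[:,2]>98)&(P[:,2]<130)
    print(n,k.sum(),L[k].mean(0),L[k].min(0),L[k].max(0)); k&=P[:,2]>118;print(k.sum(),L[k].mean(0))
s=state();print(s['q'].round(3),s['ee_rot'].round(4),Rot.from_quat(s['ee_rot']).as_matrix(),s['tcp_pos'])
for d in(0,45,90):
    pass
```

```text
['top'] [597.2 -35.3   0.2] 0.166 -188.96302795410156
['scene'] [600.4 -34.2   0.2] 0.162 -129.53309631347656
['top', 'scene'] [598.5 -34.7   0.2] 0.163 -284.1549987792969
scene 0.94 [27.9 85.8]
scene 0.92 [-11.3 -86.7]
scene 0.86 [-41.7  -1.9]
scene 0.79 [-15.   75.5]
scene 0.72 [-38.4 -90.4]
scene 0.58 [-39.   43.6]
scene 0.57 [-42.4  75.2]
top 0.94 [26.1 79.5]
top 0.9 [-47.4   2.6]
top 0.85 [ 25.  -78.7]
top 0.74 [-53.9  88.8]
top 0.7 [-45.7 -37.5]
top 0.67 [-45.3 -84.4]
top 0.64 [ -3.  -83.4]
top 0.61 [-42.9  39.9]
top 0.58 [-4.6 86.4]
top 0.44 [ 114.4 -199.4]
top 0.25 [-163.  -255.9]
scene red 61187 [236.9 167.4] [616.  -36.6 142. ] [17.  -4.7] ((455.64935302734375, -160.38165283203125), (1216.647705078125, 1117.979736328125), 89.57843017578125) z -0.123426460863584
scene red 96 [254.1 143.9] [534.  -57.4 142. ] [-67.3 -11.9] ((533.3949584960938, -56.73044204711914), (34.78754425048828, 24.72197151184082), 39.37437438964844) z 148.27277480724587
scene yel 239 [406.2 231.1] [490.3 301.7  77. ] [-52.1 349.5] ((500.833740234375, 304.8099670410156), (140.6750946044922, 24.9068412780
[... 690 characters left out ...]
3335953
top latch_hub 0.66 [-14.5  -1.1]
top latch_hub 0.58 [18.4 78.8]
top latch_knob 0.72 [161.8 234.8]
top latch_knob 0.7 [-71.5 -15.7]
----
(276.1, 195.3) [584.1 -39.4 124.6] [583.9 -39.4 126. ] [-15.1  -2.3]
(275.6, 196.4) [580.7 -38.  128.6] [583.8 -39.  105. ] [-15.2  -1.9]
(282.3, 215.1) [530.6 -54.3 155. ] [531.9 -55.  142. ] [-69.   -9.2]
(245.9, 166.6) [592.  -32.4 129.4] [-6.   3.3]
(246.5, 177) [595.8 -28.1 103.7] [-1.5  7. ]
scene 333 [-6.2  0.1] [-35.9 -25.9] [13.7 22.5]
111 [-8.2  0.3]
top 240 [-14.6  -1.1] [-38.  -33.8] [35.6 33. ]
92 [-16.4  -1.1]
[ 0.9  0.3  1.5  0.   1.3 -0.2] [ 0.2  1.   0.  -0. ] [[-0.9  0.4 -0. ]
 [ 0.4  0.9  0. ]
 [ 0.   0.  -1. ]] [235.3 469.3 228.9]
```

```bash
cat >> h.py <<'E'
def rel(targets,s=None):
    """targets: list of (x,y,z,az) tool-down, az = azimuth of tool y; prints units relative to present pose"""
    s=s or state();R0=Rot.from_quat(s['ee_rot'])
    print('tcp',s['tcp_pos'].round(1),'az',round(float(np.arctan2(*R0.as_matrix()[1::-1,1])),3),'q',s['q'].round(2),'t',round(s['time_s'],1),'w',round(s['width'],1),'F',s['force'].round(1))
    for x,y,z,az in targets:
        y_=np.array([np.cos(az),np.sin(az),0]);z_=np.array([0,0,-1.]);T=Rot.from_matrix(np.stack([np.cross(y_,z_),y_,z_],1))
        rv=(R0.inv()*T).as_rotvec()/np.radians(8);d=R0.inv().apply(np.array([x,y,z])-s['tcp_pos'])/25
        print([round(float(v),2)+0. for v in (*rv,*d)])
E
python3 -c "
from h import *
rel([(533,-56,229,-1.26),(533,-56,149,-1.26)])"
```

```text
tcp [235.3 469.3 228.9] az 1.106 q [ 0.88  0.31  1.5   0.    1.33 -0.22] t 3.2 w 85.6 F [-1.2  0.1 -1. ]
[0.0, 0.0, 16.95, -20.06, -13.45, -0.01]
[0.0, 0.0, 16.95, -20.06, -13.45, 3.19]
```

Request:
step_arm(targets=[0,0,16.95,-20.06,-13.45,0,125,0,0,16.95,-20.06,-13.45,0,125,0,0,16.95,-20.06,-13.45,0,125,0,0,16.95,-20.06,-13.45,0,125,0,0,16.95,-20.06,-13.45,0,125,0,0,16.95,-20.06,-13.45,0,125,0,0,16.95,-20.06,-13.45,0,125,0,0,16.95,-20.06,-13.45,0,125,0,0,16.95,-20.06,-13.45,0,125,0,0,16.95,-20.06,-13.45,0,125,0,0,16.95,-20.06,-13.45,0,125,0,0,16.95,-20.06,-13.45,0,125], grip_force=20)

```text
time_s: 4.45
tcp_pos: [531.7, -54.8, 229.0]
ee_rot: [0.907, 0.422, 0.0, 0.0]
force: [0.5, 0.7, 0.4]
width: 43.5
grasp_force: 0.0
```

```bash
python3 -c "
from h import *
rel([(533,-56,229,-1.26),(533,-56,175,-1.26),(533,-56,149,-1.26)])"
```

```text
tcp [531.7 -54.8 229. ] az -0.7 q [-0.32  0.33  1.47  0.    1.34  0.38] t 4.5 w 43.5 F [0.5 0.7 0.4]
[0.0, 0.0, 4.01, 0.0, 0.07, 0.0]
[0.0, 0.0, 4.01, 0.0, 0.07, 2.16]
[0.0, 0.0, 4.01, 0.0, 0.07, 3.2]
```

Request:
step_arm(targets=[0,0,1,0,0.07,0,125,0,0,2,0,0.07,0,125,0,0,3,0,0.07,0,125,0,0,4,0,0.07,0,125,0,0,4,0,0.07,0,125,0,0,4,0,0.07,0.8,125,0,0,4,0,0.07,1.5,125])

```text
time_s: 5.15
tcp_pos: [532.5, -53.9, 191.0]
ee_rot: [0.987, 0.161, 0.0, 0.0]
force: [-0.5, -0.8, -0.5]
width: 43.4
grasp_force: 0.0
```

Run:
```python
from h import *
rel([(533,-56,149,-1.26)])
a=cams.get_image('scene');b=cams.get_image('top')
A=cv2.resize(a['color'][90:220,190:320],(520,520),interpolation=3)[...,::-1]
B=cv2.resize(b['color'][170:240,255:310],(275,350),interpolation=3)[...,::-1]
o=np.zeros((520,800,3),'u1');o[:,:520]=A;o[:350,522:797]=B;cv2.imwrite('pics/c2.png',o)
```

```text
tcp [532.5 -53.9 191. ] az -1.248 q [-0.32  0.37  1.53  0.    1.25  0.93] t 5.2 w 43.4 F [-0.5 -0.8 -0.5]
[0.0, 0.0, 0.09, -0.01, 0.09, 1.68]
```

View pics/c2.png

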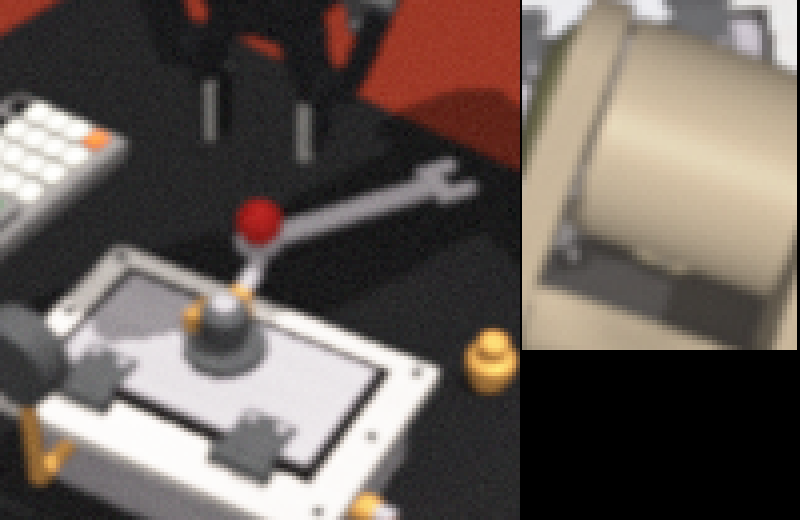

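The scene crop shows the two pads (about 210,140 and 303,160) centred over the red ball (258,222). I'll go down next.

Request:
step_arm(targets=[0,0,0.1,0,0.08,0.8,125,0,0,0.1,0,0.08,1.4,125,0,0,0.1,0,0.08,1.68,125,0,0,0.1,0,0.08,1.68,160,0,0,0.1,0,0.08,1.68,160,0,0,0.1,0,0.08,1.68,160])

```text
time_s: 5.85
tcp_pos: [533.5, -55.9, 150.4]
ee_rot: [0.988, 0.152, 0.001, 0.0]
force: [-0.8, -0.6, -0.8]
width: 31.7
grasp_force: 0.0
```

Run:
```python
from h import *
hub=np.array([585,-38.7]);az0=-1.26
for a in np.arange(.1,1.5,.12):
    pass
T=[]
for a in np.linspace(0,1.45,13)[1:]:
    th=np.pi+.312+a   # lever azimuth
    T.append((hub[0]+55*np.cos(th),hub[1]+55*np.sin(th),149+5.5*min(1,a/.9) if a<1.1 else 151.5,az0+a))
rel(T)
```

```text
tcp [533.5 -55.9 150.4] az -1.266 q [-0.32  0.41  1.57  0.    1.15  0.94] t 5.8 w 31.7 F [-0.8 -0.6 -0.8]
[0.01, -0.01, -0.91, -0.01, 0.24, 0.03]
[0.01, -0.01, -1.77, 0.04, 0.51, 0.0]
[0.01, -0.01, -2.64, 0.12, 0.76, -0.03]
[0.01, -0.01, -3.5, 0.23, 1.0, -0.06]
[0.01, -0.01, -4.37, 0.37, 1.23, -0.09]
[0.01, -0.01, -5.23, 0.54, 1.43, -0.12]
[0.01, -0.01, -6.1, 0.73, 1.62, -0.15]
[0.01, -0.01, -6.97, 0.94, 1.78, -0.16]
[0.01, 0.0, -7.83, 1.16, 1.92, -0.16]
[0.01, 0.0, -8.7, 1.41, 2.03, -0.04]
[0.01, 0.0, -9.56, 1.66, 2.1, -0.04]
[0.01, 0.0, -10.43, 1.92, 2.15, -0.04]
```

Request:
step_arm(targets=[0,0,-0.9,0,0.24,0.03,160,0,0,-1.8,0.04,0.51,0,160,0,0,-2.6,0.12,0.76,-0.03,160,0,0,-3.5,0.23,1.0,-0.06,160,0,0,-4.4,0.37,1.23,-0.09,160,0,0,-5.2,0.54,1.43,-0.12,160,0,0,-6.1,0.73,1.62,-0.15,160,0,0,-7,0.94,1.78,-0.16,160,0,0,-7.8,1.16,1.92,-0.16,160,0,0,-8.7,1.41,2.03,-0.08,160,0,0,-9.6,1.66,2.1,-0.04,160,0,0,-10.4,1.92,2.15,-0.04,160])

```text
time_s: 7.05
tcp_pos: [595.4, -92.8, 150.9]
ee_rot: [0.637, 0.771, 0.0, 0.0]
force: [0.5, 0.0, 0.2]
width: 31.6
grasp_force: 0.0
```

Request:
step_arm(targets=[0,0,0,0,0,0,160,0,0,0,0,0,0,160])

```text
time_s: 7.25
tcp_pos: [594.9, -92.7, 150.8]
ee_rot: [0.64, 0.769, 0.0, 0.0]
force: [-0.1, 0.4, -0.2]
width: 31.8
grasp_force: 0.0
```

Run:
```python
from h import *
rel([(593,-93.5,151.5,.19),(593,-93.5,230,.19)])
a=cams.get_image('scene');b=cams.get_image('top')
A=cv2.resize(a['color'][90:220,190:320],(520,520),interpolation=3)[...,::-1]
cv2.imwrite('pics/c3.png',A)
```

```text
tcp [594.9 -92.7 150.8] az 0.183 q [-0.35  0.55  1.36 -0.    1.23 -0.53] t 7.2 w 31.8 F [-0.1  0.4 -0.2]
[0.0, 0.0, -0.05, -0.02, -0.08, -0.03]
[0.0, 0.0, -0.05, -0.02, -0.08, -3.17]
```

View pics/c3.png

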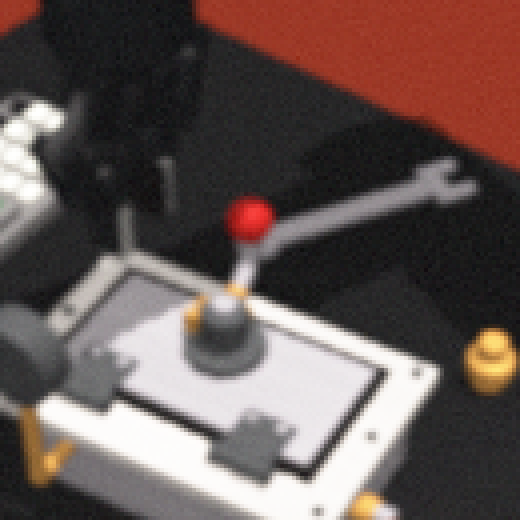

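```bash
cat > red.py <<'E'
from h import *
def red():
    im=cams.get_image('scene');h=cv2.cvtColor(im['color'],cv2.COLOR_RGB2HSV)
    m=cv2.inRange(h,(0,170,90),(8,255,255));m[:, :190]=0;m[:,330:]=0;m[:100]=0;m[220:]=0
    k,lab,st,ce=cv2.connectedComponentsWithStats(m)
    for i in range(1,k):
        if st[i,4]>25: print(ce[i],st[i,4],world(im,ce[i],142).round(1),'depth',world(im,ce[i]).round(1))
if __name__=='__main__':
    red();rel([(593,-93.5,230,.19)])
E
python3 red.py
```

```text
[302.92542373 111.83864407] 1475 [363.2 -42.7 142. ] depth [ 189.5 -147.5    0.3]
[252.05102041 144.06122449] 98 [537.2 -60.7 142. ] depth [543.4 -55.5 148.7]
tcp [594.8 -92.7 150.7] az 0.184 q [-0.35  0.55  1.36 -0.    1.23 -0.53] t 7.4 w 32.2 F [-0.3  0.1  1. ]
[0.0, 0.0, -0.04, -0.02, -0.07, -3.17]
```

Run:
```python
from h import *
rel([(594.8,-92.7,195,.184),(536,-59.5,195,-1.166),(536,-59.5,147,-1.166)])
```

```text
tcp [594.8 -92.7 150.7] az 0.184 q [-0.35  0.55  1.36 -0.    1.23 -0.53] t 7.4 w 32.2 F [-0.3  0.1  1. ]
[0.0, 0.0, 0.0, 0.0, 0.0, -1.77]
[0.0, 0.0, 9.67, 1.74, -2.07, -1.77]
[0.0, 0.0, 9.67, 1.74, -2.07, 0.15]
```

Request:
step_arm(targets=[0,0,0,0,0,-1.77,120,0,0,9.67,1.74,-2.07,-1.77,120,0,0,9.67,1.74,-2.07,-1.77,120,0,0,9.67,1.74,-2.07,-1.77,120,0,0,9.67,1.74,-2.07,-1.77,120,0,0,9.67,1.74,-2.07,-1.77,120,0,0,9.67,1.74,-2.07,-1.77,120,0,0,9.67,1.74,-2.07,-1.77,120,0,0,9.67,1.74,-2.07,-1.77,120,0,0,9.67,1.74,-2.07,-1.77,120,0,0,9.67,1.74,-2.07,-1.77,120])

```text
time_s: 8.5
tcp_pos: [535.9, -59.5, 194.8]
ee_rot: [0.98, 0.201, 0.0, 0.0]
force: [-0.2, -0.3, 0.1]
width: 45.4
grasp_force: 0.0
```

```bash
python3 -c "
from red import *
red();rel([(536,-59.5,147,-1.166)])"
```

```text
[307.96847211 112.5982215 ] 1237 [358.  -31.4 142. ] depth [ 184.6 -132.3    1.6]
[251.83870968 144.09677419] 93 [537.6 -61.  142. ] depth [544.5 -55.2 149.5]
tcp [535.9 -59.5 194.8] az -1.162 q [-0.33  0.37  1.51 -0.    1.26  0.83] t 8.6 w 45.0 F [-0.5  0.6 -0. ]
[0.0, 0.0, 0.03, 0.0, 0.0, 1.91]
```

Go down and close on the ball, checking width (26 mm expected).

Request:
step_arm(targets=[0,0,0,0,0,1,120,0,0,0,0,0,1.9,120,0,0,0,0,0,1.9,120,0,0,0,0,0,1.9,190,0,0,0,0,0,1.9,255,0,0,0,0,0,1.9,255,0,0,0,0,0,1.9,255], grip_force=25)

```text
time_s: 9.25
tcp_pos: [537.8, -60.3, 150.8]
ee_rot: [0.979, 0.202, 0.003, 0.002]
force: [-2.4, -1.8, 16.9]
width: -0.1
grasp_force: 7.9
```

```bash
python3 -c "
from red import *
red();rel([(536,-59.5,147,-1.166)])"
```

```text
[307.63373494 112.30682731] 1245 [357.5 -32.7 142. ] depth [ 182.8 -134.7    0.6]
[252.05357143 145.76785714] 56 [541.8 -56.9 142. ] depth [545.5 -53.7 146.1]
tcp [537.8 -60.3 150.8] az -1.164 q [-0.33  0.42  1.56 -0.    1.15  0.84] t 9.3 w -0.1 F [-0.9 -1.4 16.5]
[0.04, -0.04, 0.02, -0.05, -0.06, 0.15]
```

```bash
python3 -c "
from h import *
a=cams.get_image('scene')['color'][90:220,190:320]
cv2.imwrite('pics/c4.png',cv2.resize(a,(600,600),interpolation=3)[...,::-1])"
```

```text
(no output)
```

View pics/c4.png

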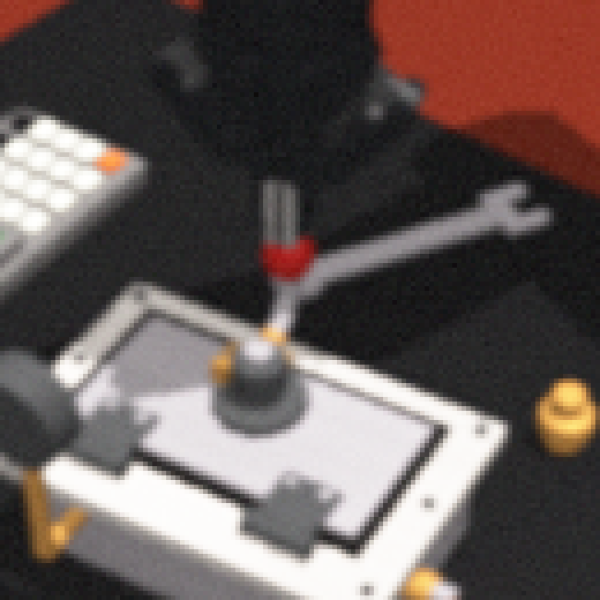

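```bash
python3 -c "
from h import *
a=cams.get_image('scene')
for r in range(128,152,2):
  print(r,[ (a['color'][r,c].tolist(),world(a,(c,r)).round(0).tolist()) for c in (248,251,255)])
s=state();print(s['tcp_pos'],s['ee_rot'],s['width'],s['force'])
K=a['camera_matrix'];R=Rot.from_quat(a['rotation']).as_matrix()
for P in([537.8,-60.3,126],[537.8,-60.3,140],[533,-60,141]):
  c=R.T@(np.array(P)-a['position']);print(P,K[0,2]-K[0,0]*c[0]/c[2],K[1,2]+K[1,1]*c[1]/c[2])
"
```

```text
128 [([48, 52, 51], [552.0, -59.0, 196.0]), ([30, 32, 34], [549.0, -53.0, 197.0]), ([24, 26, 26], [546.0, -45.0, 200.0])]
130 [([107, 106, 102], [550.0, -61.0, 189.0]), ([85, 85, 82], [548.0, -54.0, 191.0]), ([28, 26, 30], [546.0, -45.0, 194.0])]
132 [([110, 107, 105], [553.0, -59.0, 186.0]), ([96, 93, 91], [549.0, -53.0, 187.0]), ([33, 34, 36], [545.0, -46.0, 188.0])]
134 [([111, 108, 105], [552.0, -59.0, 181.0]), ([94, 91, 90], [547.0, -55.0, 180.0]), ([37, 34, 35], [541.0, -49.0, 179.0])]
136 [([103, 100, 99], [552.0, -60.0, 174.0]), ([99, 92, 93], [548.0, -54.0, 175.0]), ([38, 40, 38], [542.0, -48.0, 174.0])]
138 [([102, 100, 98], [550.0, -61.0, 167.0]), ([99, 96, 94], [550.0, -53.0, 171.0]), ([35, 36, 36], [541.0, -49.0, 168.0])]
140 [([100, 94, 95], [551.0, -61.0, 162.0]), ([91, 91, 89], [548.0, -55.0, 164.0]), ([47, 31, 34], [542.0, -48.0, 163.0])]
142 [([115, 82, 77], [553.0, -59.0, 159.0]), ([108, 89, 87], [550.0, -53.0, 160.0]), ([140, 41, 39], [536.0, -53.0, 151.0])]
144 [([145, 32, 27], [549.0, -63.0, 148.0]), ([162, 45, 42], [544.0, -58.0, 148.0]), ([164, 33, 32], [540.0, -50.0, 149.0])]
146 [([138, 25, 23], [549.0, -63.0, 143.0]), ([164, 33, 31], [549.0, -54.0, 147.0]), ([150, 26, 23], [541.0, -49.0, 145.0])]
148 [([109, 33, 32], [551.0, -61.0, 140.0]), ([141, 24, 22], [549.0, -54.0, 142.0]), ([139, 47, 44], [541.0, -49.0, 140.0])]
150 [([67, 45, 47], [438.0, -159.0, 5.0]), ([124, 66, 64], [550.0, -54.0, 137.0]), ([130, 100, 102], [426.0, -144.0, 5.0])]
[537.7632199  -60.36167257 150.82373503] [0.97935698 0.20210607 0.00294547 0.00208816] 0.2707220700521055 [-2.64505286 -1.08613205 15.31325269]
[537.8, -60.3, 126] 252.05065742261465 149.7126943100114
[537.8, -60.3, 140] 252.01476682567065 144.9480413935775
[533, -60, 141] 253.48286361811589 143.59270215452952
```

Request:
step_arm(targets=[0,0,0,0,0,-0.8,230,0,0,0,-0.06,-0.04,-1,125,0,0,0,-0.06,-0.04,-1,125,0,0,0,-0.06,-0.04,-1,125,0,0,0,-0.06,-0.04,-1,125], grip_force=25)

```text
time_s: 9.9
tcp_pos: [534.0, -59.1, 171.5]
ee_rot: [0.979, 0.202, -0.001, -0.0]
force: [0.7, 1.1, -0.4]
width: 43.4
grasp_force: 0.0
```

```bash
python3 -c "
from red import *
red();rel([(536,-60,150,-1.166)])
a=cams.get_image('scene')
cv2.imwrite('pics/c5.png',cv2.resize(a['color'][90:180,200:320],(800,600),interpolation=3)[...,::-1])
for c in range(235,275,2):
  col=[world(a,(c,r)).round(0).tolist() for r in range(110,150) if abs(world(a,(c,r))[0]-540)<22]
  print(c,col[-3:])
"
```

```text
[271.68852459 105.04918033] 61 [ 388.9 -119.8  142. ] depth [ 219.2 -245.5   -1.7]
[309.11878686 112.873631  ] 1187 [357.2 -28.5 142. ] depth [ 181.3 -130.2   -0.2]
[252.06593407 144.24175824] 91 [537.7 -60.2 142. ] depth [546.  -53.3 151. ]
tcp [534.  -59.1 171.5] az -1.164 q [-0.33  0.39  1.54  0.    1.21  0.84] t 9.9 w 43.5 F [-0.4 -0.1  0.5]
[-0.01, 0.01, 0.01, 0.06, 0.07, 0.86]
235 [[560.0, -87.0, 224.0], [561.0, -87.0, 222.0], [560.0, -87.0, 219.0]]
237 [[554.0, -89.0, 189.0], [555.0, -87.0, 187.0], [556.0, -87.0, 185.0]]
239 [[557.0, -80.0, 187.0], [558.0, -80.0, 185.0], [556.0, -82.0, 179.0]]
241 [[555.0, -76.0, 185.0], [555.0, -76.0, 182.0], [555.0, -76.0, 179.0]]
243 [[544.0, -81.0, 181.0], [543.0, -81.0, 178.0], [545.0, -80.0, 176.0]]
245 []
247 [[550.0, -65.0, 145.0], [551.0, -64.0, 144.0], [552.0, -63.0, 142.0]]
249 [[550.0, -59.0, 143.0], [551.0, -58.0, 141.0], [549.0, -60.0, 136.0]]
251 [[549.0, -54.0, 145.0], [549.0, -54.0, 142.0], [549.0, -54.0, 139.0]]
253 [[546.0, -51.0, 145.0], [547.0, -50.0, 143.0], [546.0, -50.0, 139.0]]
255 [[541.0, -49.0, 143.0], [544.0, -47.0, 142.0], [543.0, -48.0, 138.0]]
257 [[533.0, -50.0, 143.0], [535.0, -48.0, 141.0], [534.0, -49.0, 137.0]]
259 [[544.0, -36.0, 243.0], [543.0, -37.0, 240.0], [544.0, -36.0, 238.0]]
261 [[537.0, -36.0, 185.0], [538.0, -35.0, 184.0], [537.0, -36.0, 180.0]]
263 [[534.0, -32.0, 183.0], [536.0, -31.0, 181.0], [535.0, -32.0, 178.0]]
265 [[532.0, -29.0, 188.0], [534.0, -28.0, 188.0], [525.0, -34.0, 177.0]]
267 [[529.0, -26.0, 191.0], [529.0, -26.0, 188.0], [530.0, -25.0, 187.0]]
269 [[518.0, -29.0, 204.0], [520.0, -28.0, 200.0], [518.0, -29.0, 196.0]]
271 [[532.0, -14.0, 229.0], [531.0, -15.0, 225.0], [527.0, -17.0, 220.0]]
273 [[530.0, -11.0, 230.0], [530.0, -11.0, 227.0], [531.0, -10.0, 225.0]]
```

View pics/c5.png

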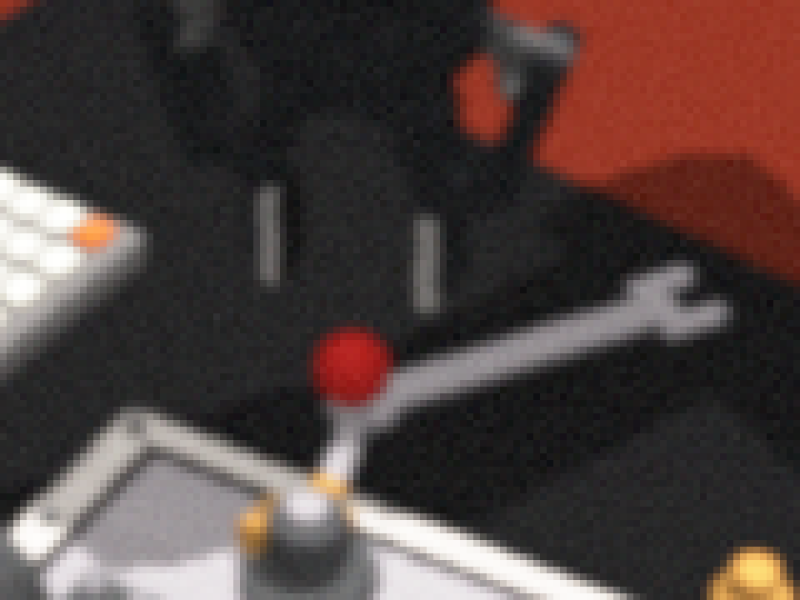

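Run:
```python
from h import *
rel([(536.5,-59.5,121,-1.166)])
```

```text
tcp [534.1 -59.1 171.6] az -1.165 q [-0.33  0.39  1.54 -0.    1.21  0.84] t 10.0 w 43.5 F [0.3 0.2 0.1]
[0.0, 0.01, 0.01, 0.08, 0.05, 2.02]
```

Request:
step_arm(targets=[0,0,0,0.08,0.05,0.8,125,0,0,0,0.08,0.05,1.4,125,0,0,0,0.08,0.05,2,125,0,0,0,0.08,0.05,2,125,0,0,0,0.08,0.05,2,165,0,0,0,0.08,0.05,2,165,0,0,0,0.08,0.05,2,165], grip_force=20)

```text
time_s: 10.7
tcp_pos: [536.9, -59.6, 122.9]
ee_rot: [0.979, 0.202, 0.001, 0.0]
force: [-0.4, 0.4, -0.4]
width: 30.1
grasp_force: 0.0
```

Run:
```python
from h import *
hub=np.array([585,-38.7])
T=[]
for a in np.linspace(.405,1.735+.03,13)[1:]:
    th=np.pi+a
    c=a-.164
    T.append((hub[0]+55*np.cos(th),hub[1]+55*np.sin(th),121+(5 if 1.25>c>.8 else 2 if c>.5 else 0 if c<.5 else 2.5),-np.pi/2+a))
rel(T)
```

```text
tcp [536.9 -59.6 122.9] az -1.165 q [-0.33  0.45  1.59 -0.    1.1   0.84] t 10.7 w 30.1 F [-0.4  0.4 -0.4]
[0.01, -0.01, -0.8, -0.09, 0.24, 0.08]
[0.01, -0.01, -1.61, -0.05, 0.48, 0.08]
[0.01, -0.01, -2.43, 0.02, 0.72, 0.0]
[0.01, -0.01, -3.24, 0.12, 0.95, 0.0]
[0.01, 0.0, -4.05, 0.24, 1.17, -0.12]
[0.01, 0.0, -4.86, 0.39, 1.37, -0.12]
[0.01, 0.0, -5.67, 0.55, 1.56, -0.12]
[0.01, 0.0, -6.48, 0.74, 1.72, -0.12]
[0.01, 0.0, -7.3, 0.94, 1.86, 0.0]
[0.01, 0.0, -8.11, 1.16, 1.98, 0.0]
[0.01, 0.0, -8.92, 1.39, 2.08, 0.0]
[0.01, 0.0, -9.73, 1.64, 2.14, 0.0]
```

Half the arc first, to see that it engages.

Request:
step_arm(targets=[0,0,-0.8,-0.06,0.24,0.04,165,0,0,-1.6,-0.05,0.48,0.04,165,0,0,-2.4,0.02,0.72,0,165,0,0,-3.2,0.12,0.95,0,165,0,0,-4,0.24,1.17,-0.1,165,0,0,-4.9,0.39,1.37,-0.12,165])

```text
time_s: 11.3
tcp_pos: [558.5, -86.6, 125.3]
ee_rot: [0.854, 0.521, -0.001, -0.001]
force: [-4.4, 1.3, 0.7]
width: 30.1
grasp_force: 2.4
```

Run:
```python
from red import *
red()
hub=np.array([585,-38.7])
T=[]
for a in np.linspace(.405,1.735+.06,13)[7:]:
    th=np.pi+a
    c=a-.164
    T.append((hub[0]+55*np.cos(th),hub[1]+55*np.sin(th),126 if c<1.25 else 123,-np.pi/2+a))
rel(T);print(state()['grasp_force'])
```

```text
[303.22614108 111.74273859] 1446 [362.4 -42.4 142. ] depth [ 1.880e+02 -1.473e+02 -1.000e-01]
[237.78217822 143.0990099 ] 101 [554.9 -87.5 142. ] depth [564.7 -78.5 153. ]
tcp [559.4 -87.2 125.5] az -0.469 q [-0.36  0.5   1.51  0.    1.14  0.11] t 11.3 w 30.4 F [-2.8  1.   0.5]
[-0.01, 0.0, -0.82, 0.01, 0.29, -0.02]
[-0.01, 0.0, -1.65, 0.05, 0.54, -0.02]
[-0.01, 0.0, -2.48, 0.13, 0.78, 0.1]
[-0.01, 0.0, -3.31, 0.23, 1.02, 0.1]
[-0.01, 0.0, -4.14, 0.35, 1.24, 0.1]
[-0.01, 0.0, -4.97, 0.5, 1.44, 0.1]
1.3755779340863228
```

Engaged; the ball moves with the fingers.

Request:
step_arm(targets=[0,0,-0.8,0.01,0.29,0,165,0,0,-1.6,0.05,0.54,0,165,0,0,-2.5,0.13,0.78,0.02,165,0,0,-3.3,0.23,1.02,0.08,165,0,0,-4.1,0.35,1.24,0.08,165,0,0,-5,0.5,1.44,0.08,165,0,0,-5,0.5,1.44,0.08,165])

```text
time_s: 12.05
tcp_pos: [597.2, -92.6, 123.3]
ee_rot: [0.626, 0.78, 0.0, 0.0]
force: [0.4, -0.1, 0.8]
width: 29.7
grasp_force: 0.0
```

Run:
```python
from red import *
red();rel([(593,-93.5,123,.164),(593,-93.5,200,.164)]);print(state()['grasp_force'])
```

```text
[302.76902357 111.84848485] 1485 [363.5 -43.  142. ] depth [ 191.2 -147.     1.4]
[225.77777778 150.55555556] 54 [590.9 -91.1 142. ] depth [600. -82. 153.]
tcp [596.9 -92.7 123.3] az 0.214 q [-0.35  0.58  1.38 -0.    1.18 -0.56] t 12.1 w 30.0 F [-0.4  0.   0.1]
[0.0, 0.0, 0.36, 0.0, -0.16, 0.01]
[0.0, 0.0, 0.36, 0.0, -0.16, -3.07]
0.0
```

Request:
step_arm(targets=[0,0,0.36,0,-0.14,0,150,0,0,0.36,0,-0.14,0,130,0,0,0.36,0,-0.14,-1.5,130,0,0,0.36,0,-0.14,-3.1,130,0,0,0.36,0,-0.14,-3.6,130])

```text
time_s: 12.6
tcp_pos: [594.5, -93.8, 217.7]
ee_rot: [0.646, 0.763, 0.001, 0.003]
force: [0.1, 0.4, 0.5]
width: 41.9
grasp_force: 0.0
```

Run:
```python
from red import *
red();rel([(593,-93.5,212,.164),(499,304,212,-1.29)])
cv2.imwrite('pics/c6.png',cv2.resize(cams.get_image('scene')['color'][100:220,170:310],(700,600),interpolation=3)[...,::-1])
```

```text
[302.88400824 111.67467399] 1457 [362.7 -43.2 142. ] depth [ 189.3 -147.8    0.6]
[224.04166667 150.92708333] 96 [594.2 -93.2 142. ] depth [602.5 -84.8 152.1]
tcp [594.6 -93.9 217.8] az 0.166 q [-0.35  0.49  1.27 -0.    1.37 -0.52] t 12.7 w 42.1 F [ 0.1 -0.4  1.4]
[0.05, 0.03, 0.02, 0.03, -0.06, 0.23]
[0.06, -0.01, 10.43, 16.33, -1.14, 0.16]
```

View pics/c6.png

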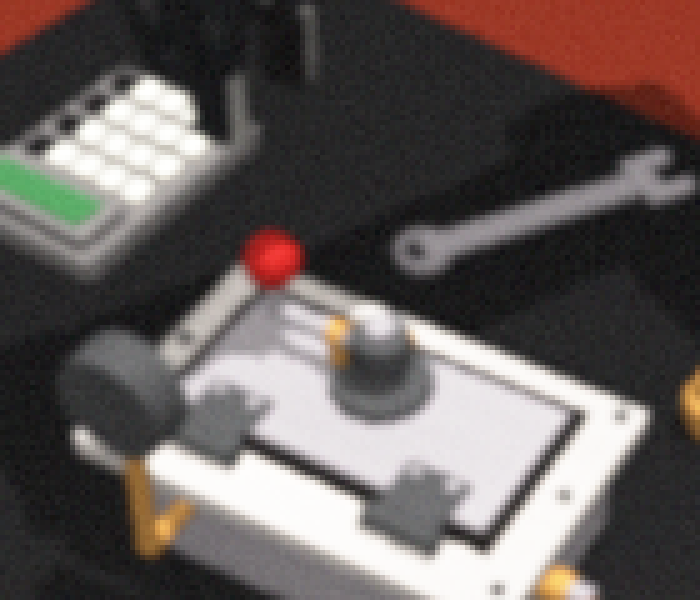

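Lever lies to the right, in its closed position (ball at 275,258). Now the wand.

Request:
step_arm(targets=[0,0,10.43,16.33,-1.14,0,110,0,0,10.43,16.33,-1.14,0,110,0,0,10.43,16.33,-1.14,0,110,0,0,10.43,16.33,-1.14,0,110,0,0,10.43,16.33,-1.14,0,110,0,0,10.43,16.33,-1.14,0,110,0,0,10.43,16.33,-1.14,0,110,0,0,10.43,16.33,-1.14,0,110,0,0,10.43,16.33,-1.14,0,110,0,0,10.43,16.33,-1.14,0,110,0,0,10.43,16.33,-1.14,0,110,0,0,10.43,16.33,-1.14,0,110])

```text
time_s: 13.9
tcp_pos: [496.5, 304.4, 211.3]
ee_rot: [0.99, 0.14, -0.001, 0.0]
force: [0.1, -0.4, -0.1]
width: 48.8
grasp_force: 0.0
```

Run:
```python
from h import *
rel([(499,304,212,-1.29),(499,304,110,-1.29),(499,304,42,-1.29)])
```

```text
tcp [496.5 304.4 211.3] az -1.289 q [0.35 0.45 1.34 0.   1.35 1.64] t 13.9 w 48.8 F [ 0.1 -0.4 -0.1]
[0.0, 0.02, 0.01, 0.09, 0.04, -0.03]
[0.0, 0.02, 0.01, 0.1, 0.04, 4.05]
[0.0, 0.02, 0.01, 0.11, 0.04, 6.77]
```

Request:
step_arm(targets=[0,0,0,0.1,0.04,1.8,110,0,0,0,0.1,0.04,3.4,110,0,0,0,0.1,0.04,4.4,110,0,0,0,0.1,0.04,4.4,110,0,0,0,0.1,0.04,4.4,110])

```text
time_s: 14.4
tcp_pos: [500.1, 304.0, 103.4]
ee_rot: [0.99, 0.141, -0.0, 0.0]
force: [-0.0, -0.8, 1.3]
width: 48.2
grasp_force: 0.0
```

Run:
```python
from h import *
rel([(499,304,42,-1.29)])
a=cams.get_image('scene')
cv2.imwrite('pics/c7.png',cv2.resize(a['color'][170:290,340:480],(700,600),interpolation=3)[...,::-1])
h=cv2.cvtColor(a['color'],cv2.COLOR_RGB2HSV);m=cv2.inRange(h,(24,150,80),(34,255,255));m[:,:340]=0
ys,xs=np.nonzero(m);W=np.array([world(a,p,77)[:2] for p in zip(xs,ys)]).astype('f4');print(cv2.minAreaRect(W))
```

```text
tcp [500.1 304.  103.4] az -1.289 q [ 0.35  0.56  1.47 -0.    1.11  1.63] t 14.4 w 48.2 F [-0.  -0.8  1.3]
[0.0, 0.0, 0.01, -0.04, -0.01, 2.46]
((500.8323059082031, 305.5176696777344), (140.41696166992188, 24.63287353515625), 15.473748207092285)
```

View pics/c7.png

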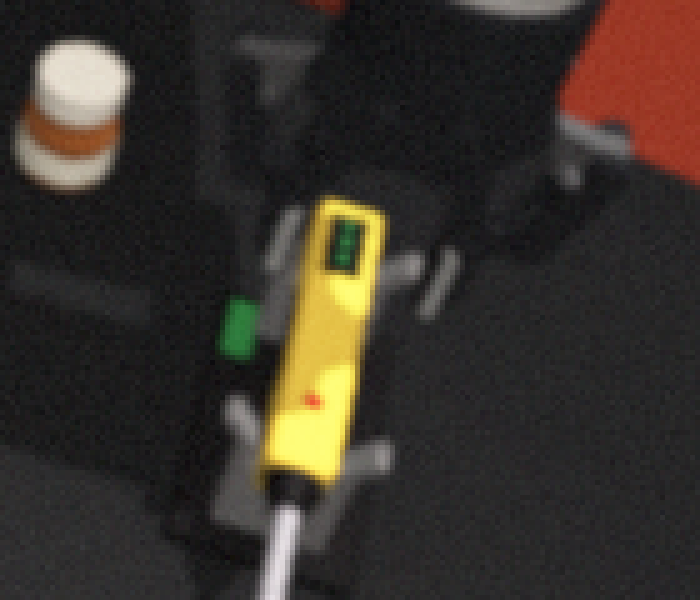

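Pads (285,240 and 440,285) straddle the body, so I descend and grip.

Request:
step_arm(targets=[0,0,0,-0.04,0,1.2,110,0,0,0,-0.04,0,2,110,0,0,0,-0.04,0,2.46,110,0,0,0,-0.04,0,2.46,110,0,0,0,-0.04,0,2.46,170,0,0,0,-0.04,0,2.46,255,0,0,0,-0.04,0,2.46,255,0,0,0,-0.04,0,2.46,255,0,0,0,-0.04,0,2.46,255], grip_force=45)

```text
time_s: 15.35
tcp_pos: [499.8, 304.2, 43.3]
ee_rot: [0.99, 0.141, 0.001, -0.0]
force: [0.1, 0.2, 7.2]
width: 25.2
grasp_force: 45.2
```

Run:
```python
from h import *
rel([]);s=state();print(s['grasp_force'],s['wrist_torque'],s['ee_rot'])
```

```text
tcp [499.8 304.2  43.3] az -1.289 q [0.35 0.64 1.51 0.   0.98 1.64] t 15.3 w 25.2 F [0.1 0.2 7.2]
45.15489935874939 [-0.04060028  0.11702625  0.00524625] [ 9.90070951e-01  1.40560588e-01  1.46259966e-03 -3.06734839e-04]
```

Request:
step_arm(targets=[0,0,0,0,0,-0.3,255,0,0,0,0,0,-0.8,255,0,0,0,0,0,-1.6,255,0,0,0,0,0,-2.6,255,0,0,0,0,0,-3.6,255,0,0,0,0,0,-4.4,255,0,0,0,0,0,-4.7,255,0,0,0,0,0,-4.7,255])

```text
time_s: 16.15
tcp_pos: [499.2, 303.9, 160.3]
ee_rot: [0.99, 0.141, 0.001, -0.0]
force: [0.4, 0.5, -2.0]
width: 25.3
grasp_force: 44.3
```

Run:
```python
from h import *
rel([(468.9,10.7,160,-1.29)]);s=state();print(s['grasp_force'],s['wrist_torque'])
for n in('scene','top'):
    a=cams.get_image(n);
    for o in nets.spot_point(n,'wand_tip')[:2]:print(n,o,world(a,o['location'],22+s['tcp_pos'][2]-43.3)-s['tcp_pos'],world(a,o['location']))
```

```text
tcp [499.2 303.9 160.3] az -1.289 q [ 0.35  0.5   1.41 -0.    1.23  1.64] t 16.1 w 25.3 F [ 0.4  0.5 -2. ]
[0.0, -0.01, 0.01, -4.43, 10.93, 0.0]
44.283254742622375 [-0.01589004  0.02205116  0.01921562]
scene {'location': [400.4, 279.5], 'conf': 0.97} [146.37186824  39.98373506 -21.3       ] [648.68337762 344.14821025 143.29180567]
top {'location': [124.9, 169.0], 'conf': 0.57} [142.87860473  43.74829322 -21.3       ] [636.2587937  338.95096171 170.63309272]
```

Request:
step_arm(targets=[0,0,0,-0.3,0.7,0,255,0,0,0,-0.8,2,0,255,0,0,0,-1.4,3.4,0,255,0,0,0,-2,4.9,0,255,0,0,0,-2.6,6.4,0,255,0,0,0,-3.2,7.9,0,255,0,0,0,-3.7,9.2,0,255,0,0,0,-4.1,10.2,0,255,0,0,0,-4.35,10.75,0,255,0,0,0,-4.45,10.93,0,255,0,0,0,-4.45,10.93,0,255,0,0,0,-4.45,10.93,0,255])

```text
time_s: 17.55
tcp_pos: [468.1, 11.1, 158.9]
ee_rot: [0.99, 0.141, -0.0, -0.0]
force: [0.9, 0.5, -2.1]
width: 25.4
grasp_force: 44.5
```

Run:
```python
from h import *
s=state()
for n in('scene','top'):
    a=cams.get_image(n);
    for o in nets.spot_point(n,'wand_tip')[:2]:print(n,o,world(a,o['location'],s['tcp_pos'][2]-21.3)-s['tcp_pos'],world(a,o['location']))
rel([(468.2,10.2,z,-1.29) for z in(160,130,118)])
cv2.imwrite('pics/c8.png',cv2.resize(cams.get_image('scene')['color'][90:210,200:340],(700,600),interpolation=3)[...,::-1])
```

```text
scene {'location': [282.8, 182.1], 'conf': 0.74} [118.15285437  50.24543299 -21.3       ] [545.99104271  34.49900014  89.00118518]
top {'location': [297.7, 190.3], 'conf': 0.72} [ 128.21930817 -104.70098521  -21.3       ] [593.63567841 -92.03537205 155.77257283]
top {'location': [239.4, 184.9], 'conf': 0.71} [139.10691636  43.7806402  -21.3       ] [614.76611998  56.5784224   88.37797791]
tcp [468.1  11.  159.1] az -1.288 q [-0.23  0.26  1.76  0.    1.12  1.06] t 17.8 w 25.5 F [ 0.6 -0.5 -2.5]
[0.0, 0.0, 0.02, -0.01, 0.03, -0.04]
[0.0, 0.0, 0.02, -0.01, 0.03, 1.16]
[0.0, 0.0, 0.02, -0.01, 0.03, 1.64]
```

View pics/c8.png

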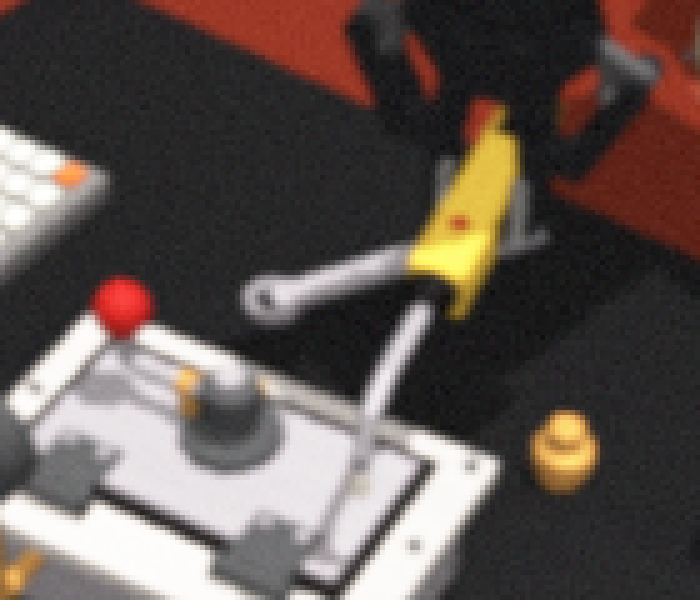

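Nose end is at crop (358,490), pixel (271.6,188), over the left end of the lid. I'll check that numerically.

Run:
```python
from h import *
s=state();a=cams.get_image('scene')
for r in(186,187.5,189): print(r,world(a,(271.6,r),137.7)-s['tcp_pos'])
for r in range(176,194): print(r,[(int(a['color'][r,c].mean()),world(a,(c,r)).round(0).tolist()) for c in(270,271,272,273)])
rel([(468.2,10.2,z,-1.29) for z in(160,130,118)])
```

```text
186 [141.3961754   39.61155938 -21.39560218]
187.5 [144.72025906  42.17918544 -21.39560218]
189 [148.01967591  44.72775807 -21.39560218]
176 [(140, [550.0, 2.0, 91.0]), (144, [612.0, 50.0, 168.0]), (170, [613.0, 53.0, 170.0]), (179, [610.0, 53.0, 168.0])]
177 [(184, [614.0, 49.0, 165.0]), (167, [614.0, 51.0, 167.0]), (174, [613.0, 53.0, 168.0]), (175, [613.0, 55.0, 169.0])]
178 [(196, [614.0, 49.0, 163.0]), (182, [614.0, 52.0, 165.0]), (177, [614.0, 54.0, 166.0]), (175, [613.0, 55.0, 166.0])]
179 [(192, [616.0, 51.0, 163.0]), (179, [615.0, 52.0, 163.0]), (177, [613.0, 54.0, 162.0]), (173, [613.0, 56.0, 164.0])]
180 [(191, [617.0, 51.0, 161.0]), (173, [616.0, 53.0, 162.0]), (173, [614.0, 54.0, 161.0]), (172, [612.0, 55.0, 160.0])]
181 [(181, [618.0, 53.0, 160.0]), (164, [617.0, 54.0, 160.0]), (160, [615.0, 55.0, 159.0]), (173, [611.0, 55.0, 156.0])]
182 [(161, [616.0, 51.0, 155.0]), (138, [618.0, 55.0, 159.0]), (142, [615.0, 55.0, 156.0]), (166, [612.0, 55.0, 154.0])]
183 [(151, [617.0, 52.0, 154.0]), (130, [617.0, 54.0, 154.0]), (144, [616.0, 56.0, 155.0]), (179, [612.0, 56.0, 152.0]
[... 702 characters left out ...]
 [578.0, 32.0, 91.0])]
190 [(229, [587.0, 30.0, 94.0]), (231, [585.0, 32.0, 94.0]), (230, [584.0, 34.0, 95.0]), (229, [582.0, 35.0, 93.0])]
191 [(233, [588.0, 31.0, 92.0]), (234, [587.0, 33.0, 94.0]), (234, [585.0, 35.0, 93.0]), (233, [584.0, 36.0, 93.0])]
192 [(233, [591.0, 33.0, 93.0]), (234, [591.0, 36.0, 95.0]), (234, [588.0, 37.0, 93.0]), (234, [587.0, 38.0, 93.0])]
193 [(233, [592.0, 35.0, 92.0]), (234, [592.0, 37.0, 94.0]), (234, [591.0, 39.0, 93.0]), (232, [588.0, 40.0, 92.0])]
tcp [468.1  10.8 159.2] az -1.288 q [-0.23  0.26  1.76 -0.    1.12  1.06] t 17.9 w 25.4 F [ 0.7 -0.4 -2. ]
[0.0, 0.0, 0.01, 0.0, 0.02, -0.03]
[0.0, 0.0, 0.01, 0.0, 0.02, 1.17]
[0.0, 0.0, 0.01, 0.0, 0.02, 1.65]
```

Request:
step_arm(targets=[0,0,0,0,0.02,0.5,255,0,0,0,0,0.02,1,255,0,0,0,0,0.02,1.3,255,0,0,0,0,0.02,1.45,255,0,0,0,0,0.02,1.55,255,0,0,0,0,0.02,1.6,255,0,0,0,0,0.02,1.6,255])

```text
time_s: 18.55
tcp_pos: [468.4, 9.9, 119.3]
ee_rot: [0.99, 0.141, 0.0, 0.0]
force: [0.0, -0.4, -1.8]
width: 25.4
grasp_force: 44.6
```

```bash
cat > seam.py <<'E'
from h import *
off=np.array([144.5,41.5]);p=(598.6,-34.8,.164);c,s_=np.cos(p[2]),np.sin(p[2])
def W(x,y): return np.array([p[0]+c*x-s_*y,p[1]+s_*x+c*y])
def tipch():
    s=state();d=s['tcp_pos'][:2]+off-np.array(p[:2]);return np.array([c*d[0]+s_*d[1],-s_*d[0]+c*d[1]])
def go(pts,z=117.8): rel([(*(W(*q)-off),z,-1.289) for q in pts])
E
python3 - <<'E'
from seam import *
print(tipch());go([(28,83),(-43,83)])
a=cams.get_image('scene')
for col in range(262,280): print(col,[(r,world(a,(col,r)).round(0).tolist()[2]) for r in range(190,212,2)] )
E
```

```text
[28.13660567 82.71899356]
tcp [468.4   9.9 119.3] az -1.289 q [-0.23  0.31  1.81 -0.    1.02  1.06] t 18.6 w 25.4 F [ 0.  -0.4 -1.8]
[0.0, 0.0, 0.0, 0.0, -0.01, 0.06]
[0.0, 0.0, 0.0, -2.82, -0.35, 0.06]
262 [(190, 92.0), (192, 95.0), (194, 92.0), (196, 96.0), (198, 94.0), (200, 94.0), (202, 93.0), (204, 92.0), (206, 91.0), (208, 89.0), (210, 85.0)]
263 [(190, 93.0), (192, 90.0), (194, 92.0), (196, 93.0), (198, 94.0), (200, 95.0), (202, 94.0), (204, 92.0), (206, 92.0), (208, 92.0), (210, 85.0)]
264 [(190, 93.0), (192, 93.0), (194, 94.0), (196, 92.0), (198, 94.0), (200, 92.0), (202, 93.0), (204, 94.0), (206, 91.0), (208, 90.0), (210, 85.0)]
265 [(190, 94.0), (192, 93.0), (194, 94.0), (196, 93.0), (198, 90.0), (200, 92.0), (202, 94.0), (204, 94.0), (206, 92.0), (208, 91.0), (210, 87.0)]
266 [(190, 93.0), (192, 94.0), (194, 93.0), (196, 93.0), (198, 91.0), (200, 94.0), (202, 91.0), (204, 93.0), (206, 90.0), (208, 92.0), (210, 87.0)]
267 [(190, 92.0), (192, 92.0), (194, 94.0), (196, 92.0), (198, 92.0), (200, 93.0), (202, 93.0), (204, 93.0), (206, 92.0), (208, 93.0), (210, 87.0)]
268 [(190
[... 1092 characters left out ...]
.0), (196, 90.0), (198, 90.0), (200, 85.0), (202, 86.0), (204, 86.0), (206, 84.0), (208, 85.0), (210, 84.0)]
276 [(190, 94.0), (192, 91.0), (194, 90.0), (196, 92.0), (198, 85.0), (200, 83.0), (202, 83.0), (204, 83.0), (206, 84.0), (208, 85.0), (210, 85.0)]
277 [(190, 92.0), (192, 91.0), (194, 91.0), (196, 88.0), (198, 86.0), (200, 85.0), (202, 86.0), (204, 85.0), (206, 86.0), (208, 84.0), (210, 86.0)]
278 [(190, 90.0), (192, 90.0), (194, 89.0), (196, 86.0), (198, 85.0), (200, 84.0), (202, 85.0), (204, 86.0), (206, 85.0), (208, 84.0), (210, 86.0)]
279 [(190, 93.0), (192, 91.0), (194, 86.0), (196, 87.0), (198, 86.0), (200, 85.0), (202, 85.0), (204, 86.0), (206, 84.0), (208, 85.0), (210, 83.0)]
```

Request:
step_arm(targets=[0,0,0,0.06,0,0.06,255,0,0,0,0.12,0,0.1,255,0,0,0,0.12,0,0.1,255,0,0,0,0,0,0.1,255,0,0,0,-0.17,-0.02,0.1,255,0,0,0,-0.35,-0.04,0.1,255,0,0,0,-0.53,-0.06,0.1,255,0,0,0,-0.71,-0.09,0.1,255,0,0,0,-0.89,-0.11,0.1,255,0,0,0,-1.07,-0.13,0.1,255,0,0,0,-1.25,-0.15,0.1,255,0,0,0,-1.43,-0.17,0.1,255])

```text
time_s: 19.8
tcp_pos: [432.3, 4.0, 116.7]
ee_rot: [0.99, 0.141, 0.0, 0.0]
force: [-0.3, -1.0, -1.4]
width: 25.6
grasp_force: 44.6
```

Run:
```python
from seam import *
print(tipch());go([(-43,83),(-43,0)],117.3)
```

```text
[-8.35485785 82.74448897]
tcp [432.3   4.  116.7] az -1.289 q [-0.26  0.25  1.91 -0.    0.98  1.03] t 19.8 w 25.6 F [-0.3 -1.  -1.4]
[0.0, 0.0, 0.0, -1.37, -0.17, -0.03]
[0.0, 0.0, 0.0, -1.77, 3.12, -0.02]
```

Request:
step_arm(targets=[0,0,0,-0.18,-0.02,0,255,0,0,0,-0.36,-0.04,0,255,0,0,0,-0.54,-0.07,0,255,0,0,0,-0.72,-0.09,0,255,0,0,0,-0.9,-0.11,0,255,0,0,0,-1.08,-0.13,0,255,0,0,0,-1.25,-0.15,0,255,0,0,0,-1.37,-0.17,0,255,0,0,0,-1.37,-0.17,0,255,0,0,0,-1.39,-0.02,0,255,0,0,0,-1.41,0.16,0,255,0,0,0,-1.43,0.34,0,255])

```text
time_s: 21.0
tcp_pos: [400.9, -14.5, 116.6]
ee_rot: [0.99, 0.14, 0.0, 0.0]
force: [-0.6, -0.4, -1.0]
width: 25.4
grasp_force: 44.6
```

Run:
```python
from seam import *
print(tipch());go([(-43,0),(-43,-83)],117.3)
```

```text
[-42.36327627  69.62816014]
tcp [400.9 -14.5 116.6] az -1.289 q [-0.33  0.18  1.99 -0.    0.96  0.96] t 21.0 w 25.4 F [-0.6 -0.4 -1. ]
[0.0, 0.0, 0.0, -0.35, 2.76, -0.03]
[0.0, 0.0, 0.0, -0.74, 6.06, -0.03]
```

Request:
step_arm(targets=[0,0,0,-0.03,0.19,-0.02,255,0,0,0,-0.05,0.38,-0.02,255,0,0,0,-0.07,0.57,-0.02,255,0,0,0,-0.1,0.76,-0.02,255,0,0,0,-0.12,0.95,-0.02,255,0,0,0,-0.14,1.14,-0.02,255,0,0,0,-0.17,1.33,-0.02,255,0,0,0,-0.19,1.52,-0.02,255,0,0,0,-0.21,1.71,-0.02,255,0,0,0,-0.24,1.9,-0.02,255,0,0,0,-0.26,2.09,-0.02,255,0,0,0,-0.28,2.28,-0.02,255])

```text
time_s: 22.2
tcp_pos: [410.0, -71.2, 117.1]
ee_rot: [0.99, 0.141, -0.0, 0.0]
force: [-0.0, 0.0, -2.1]
width: 25.1
grasp_force: 44.6
```

Request:
step_arm(targets=[0,0,0,-0.03,0.19,0,255,0,0,0,-0.05,0.38,0,255,0,0,0,-0.07,0.57,0,255,0,0,0,-0.1,0.76,0,255,0,0,0,-0.12,0.95,0,255,0,0,0,-0.14,1.14,0,255,0,0,0,-0.17,1.33,0,255,0,0,0,-0.19,1.52,0,255,0,0,0,-0.21,1.71,0,255,0,0,0,-0.24,1.9,0,255,0,0,0,-0.26,2.09,0,255,0,0,0,-0.28,2.28,0,255])

```text
time_s: 23.4
tcp_pos: [419.1, -127.8, 117.1]
ee_rot: [0.99, 0.141, -0.0, -0.0]
force: [-0.3, -0.6, -1.8]
width: 25.3
grasp_force: 44.6
```

Run:
```python
from seam import *
print(tipch());go([(-43,-83),(28,-83)],117.3)
```

```text
[-42.97679863 -45.13336005]
tcp [ 419.1 -127.8  117.1] az -1.289 q [-0.56  0.26  1.89  0.    0.99  0.72] t 23.4 w 25.3 F [-0.3 -0.6 -1.8]
[0.0, 0.0, 0.0, -0.18, 1.5, -0.01]
[0.0, 0.0, 0.0, 2.64, 1.84, -0.01]
```

Good tracking. On to the right corner and the first stretch of the right side.

Request:
step_arm(targets=[0,0,0,-0.02,0.19,0,255,0,0,0,-0.05,0.38,0,255,0,0,0,-0.07,0.57,0,255,0,0,0,-0.1,0.76,0,255,0,0,0,-0.12,0.95,0,255,0,0,0,-0.14,1.14,0,255,0,0,0,-0.16,1.33,0,255,0,0,0,-0.18,1.5,0,255,0,0,0,-0.18,1.5,0,255,0,0,0,-0.04,1.52,0,255,0,0,0,0.14,1.54,0,255,0,0,0,0.32,1.56,0,255])

```text
time_s: 24.6
tcp_pos: [438.0, -162.5, 117.2]
ee_rot: [0.99, 0.141, 0.0, 0.0]
force: [0.6, -0.7, -2.3]
width: 25.6
grasp_force: 44.6
```

Run:
```python
from seam import *
print(tipch());go([(31,-83)],117.3)
```

```text
[-29.93865093 -82.40558073]
tcp [ 438.  -162.5  117.2] az -1.289 q [-0.61  0.32  1.81  0.    1.01  0.68] t 24.6 w 25.6 F [ 0.6 -0.7 -2.3]
[0.0, 0.0, 0.0, 2.42, 0.31, 0.0]
```

Request:
step_arm(targets=[0,0,0,0.19,0.03,0,255,0,0,0,0.38,0.05,0,255,0,0,0,0.57,0.08,0,255,0,0,0,0.76,0.1,0,255,0,0,0,0.95,0.12,0,255,0,0,0,1.14,0.15,0,255,0,0,0,1.33,0.17,0,255,0,0,0,1.52,0.2,0,255,0,0,0,1.71,0.22,0,255,0,0,0,1.9,0.25,0,255,0,0,0,2.09,0.27,0,255,0,0,0,2.28,0.29,0,255])

```text
time_s: 25.8
tcp_pos: [494.7, -153.7, 117.1]
ee_rot: [0.99, 0.141, -0.0, 0.0]
force: [1.3, 1.0, -2.1]
width: 25.5
grasp_force: 44.6
```

Request:
step_arm(targets=[0,0,0,0.14,0.02,0,255,0,0,0,0.14,0.02,0,255,0,0,0,0.14,0.02,0,255])

```text
time_s: 26.1
tcp_pos: [497.8, -153.3, 117.1]
ee_rot: [0.99, 0.141, -0.0, -0.0]
force: [0.9, 0.2, -1.9]
width: 25.9
grasp_force: 44.6
```

Run:
```python
from seam import *
print(tipch())
s=state();a=cams.get_image('scene')
w=np.array([*(s['tcp_pos'][:2]+off),s['tcp_pos'][2]-21.3]);print('tip',w)
for n in('scene','top'):
    a=cams.get_image(n);
    for o in nets.spot_point(n,'wand_tip')[:2]:print(n,o,world(a,o['location'],w[2]))
x,y,z=s['tcp_pos']
rel([(x,y,165,-1.289),(499.8,304.2,165,-1.289)])
```

```text
[ 30.50077254 -83.06541935]
tip [ 642.25326135 -111.7711231    95.76784153]
scene {'location': [203.7, 173.8], 'conf': 0.68} [ 642.55666975 -113.77062944   95.76784153]
top {'location': [306.5, 203.3], 'conf': 0.73} [ 568.42224956 -120.58477283   95.76784153]
top {'location': [303.7, 178.4], 'conf': 0.67} [ 634.40361684 -112.83530646   95.76784153]
tcp [ 497.7 -153.3  117.2] az -1.289 q [-0.52  0.42  1.66 -0.    1.06  0.76] t 26.4 w 25.7 F [-0.1  1.  -1.5]
[0.0, 0.0, 0.0, 0.0, 0.0, -1.91]
[0.0, 0.0, 0.0, 5.17, -17.56, -1.91]
```

Request:
step_arm(targets=[0,0,0,0,0,-0.3,255,0,0,0,0,0,-0.9,255,0,0,0,0,0,-1.7,255,0,0,0,0,0,-2.6,255,0,0,0,0,0,-3.3,255,0,0,0,0,0,-3.6,255,0,0,0,0,0,-3.7,255,0,0,0,0,0,-3.7,255])

```text
time_s: 27.15
tcp_pos: [497.7, -153.2, 209.3]
ee_rot: [0.99, 0.141, -0.0, -0.0]
force: [-0.2, -0.1, -1.8]
width: 25.6
grasp_force: 44.6
```

Request:
step_arm(targets=[0,0,0,0.2,-0.7,0,255,0,0,0,0.6,-2,0,255,0,0,0,1,-3.5,0,255,0,0,0,1.5,-5.1,0,255,0,0,0,2,-6.8,0,255,0,0,0,2.5,-8.5,0,255,0,0,0,3,-10.2,0,255,0,0,0,3.5,-11.9,0,255,0,0,0,4,-13.6,0,255,0,0,0,4.5,-15.2,0,255,0,0,0,4.9,-16.6,0,255,0,0,0,5.1,-17.3,0,255])

```text
time_s: 28.35
tcp_pos: [499.0, 300.2, 208.2]
ee_rot: [0.99, 0.142, -0.001, -0.0]
force: [0.4, -0.6, -2.5]
width: 25.3
grasp_force: 44.7
```

Run:
```python
from h import *
rel([(499.8,304.2,z,-1.289) for z in(205,80,46,43.3)])
```

```text
tcp [499.  300.2 208.2] az -1.286 q [0.34 0.46 1.35 0.   1.34 1.63] t 28.4 w 25.3 F [ 0.4 -0.6 -2.5]
[0.0, 0.02, 0.02, 0.08, -0.14, 0.13]
[0.0, 0.02, 0.02, 0.09, -0.14, 5.13]
[0.0, 0.02, 0.02, 0.09, -0.14, 6.49]
[0.0, 0.02, 0.02, 0.09, -0.14, 6.6]
```

Request:
step_arm(targets=[0,0,0,0.06,-0.14,0,255,0,0,0,0.06,-0.14,0.6,255,0,0,0,0.06,-0.14,1.7,255,0,0,0,0.06,-0.14,2.8,255,0,0,0,0.06,-0.14,3.8,255,0,0,0,0.06,-0.14,4.5,255,0,0,0,0.06,-0.14,4.8,255,0,0,0,0.06,-0.14,4.8,255,0,0,0,0.06,-0.14,4.8,255])

```text
time_s: 29.25
tcp_pos: [500.9, 301.2, 90.4]
ee_rot: [0.99, 0.14, 0.001, -0.0]
force: [-0.4, 0.1, -2.0]
width: 25.0
grasp_force: 44.7
```

Run:
```python
from h import *
rel([(499.8,304.2,z,-1.289) for z in(60,46,43.3)])
```

```text
tcp [500.9 301.2  90.4] az -1.289 q [ 0.34  0.58  1.48 -0.    1.08  1.63] t 29.2 w 25.0 F [-0.4  0.1 -2. ]
[0.0, -0.01, 0.0, -0.01, -0.13, 1.22]
[0.0, -0.01, 0.0, -0.01, -0.13, 1.78]
[0.0, -0.01, 0.0, -0.01, -0.13, 1.88]
```

Request:
step_arm(targets=[0,0,0,-0.01,-0.13,0,255,0,0,0,-0.01,-0.13,0,255,0,0,0,-0.01,-0.13,0.3,255,0,0,0,-0.01,-0.13,0.6,255,0,0,0,-0.01,-0.13,0.9,255,0,0,0,-0.01,-0.13,1.15,255,0,0,0,-0.01,-0.13,1.35,255,0,0,0,-0.01,-0.13,1.5,255,0,0,0,-0.01,-0.13,1.6,255,0,0,0,-0.01,-0.13,1.6,255])

```text
time_s: 30.25
tcp_pos: [499.2, 304.4, 49.4]
ee_rot: [0.99, 0.141, -0.0, 0.0]
force: [0.3, -0.6, -1.0]
width: 25.5
grasp_force: 44.7
```

Run:
```python
from h import *
rel([(499.8,304.2,z,-1.289) for z in(46,43.3)])
```

```text
tcp [499.2 304.4  49.4] az -1.289 q [ 0.35  0.63  1.51 -0.    1.    1.64] t 30.2 w 25.5 F [ 0.3 -0.6 -1. ]
[0.0, 0.0, 0.0, 0.02, 0.01, 0.13]
[0.0, 0.0, 0.0, 0.02, 0.01, 0.24]
```

No contact inside the slots. I lower the last 6 mm gently.

Request:
step_arm(targets=[0,0,0,0.02,0.01,0.05,255,0,0,0,0.02,0.01,0.1,255,0,0,0,0.02,0.01,0.14,255,0,0,0,0.02,0.01,0.18,255,0,0,0,0.02,0.01,0.21,255,0,0,0,0.02,0.01,0.23,255,0,0,0,0.02,0.01,0.23,255])

```text
time_s: 30.95
tcp_pos: [499.8, 304.3, 43.8]
ee_rot: [0.99, 0.141, -0.0, 0.0]
force: [0.3, -0.7, -1.7]
width: 25.3
grasp_force: 44.7
```

Request:
step_arm(targets=[0,0,0,0,0,0.03,255,0,0,0,0,0,0.05,255,0,0,0,0,0,0.05,255])

```text
time_s: 31.25
tcp_pos: [499.9, 304.4, 43.3]
ee_rot: [0.99, 0.141, 0.0, 0.0]
force: [-2.8, -1.4, 4.7]
width: 25.4
grasp_force: 45.6
```

Touching. Now I open slowly.

Request:
step_arm(targets=[0,0,0,0,0,0,175,0,0,0,0,0,0,165,0,0,0,0,0,0,150,0,0,0,0,0,0,130,0,0,0,0,0,0,110,0,0,0,0,0,0,110,0,0,0,0,0,0,110], grip_force=20)

```text
time_s: 31.95
tcp_pos: [499.8, 304.3, 42.6]
ee_rot: [0.99, 0.141, -0.0, 0.0]
force: [-0.3, 0.1, -0.4]
width: 48.6
grasp_force: 0.0
```

Request:
step_arm(targets=[0,0,0,0,0,-0.5,110,0,0,0,0,0,-1.5,110,0,0,0,0,0,-3,110,0,0,0,0,0,-4.5,110,0,0,0,0,0,-6,110,0,0,0,-4,0,-7,110,0,0,0,-6,0,-7,110,0,0,0,-6,0,-7,110,0,0,0,-6,0,-7,110,0,0,0,-6,0,-7,110])

```text
time_s: 32.95
tcp_pos: [355.6, 262.7, 219.1]
ee_rot: [0.99, 0.141, 0.001, -0.0]
force: [0.2, -0.9, 0.1]
width: 48.8
grasp_force: 0.0
```

Run:
```python
from h import *
rel([])
for n in('scene','top'):
    a=cams.get_image(n);h=cv2.cvtColor(a['color'],cv2.COLOR_RGB2HSV);m=cv2.inRange(h,(24,150,80),(34,255,255))
    k,lab,st,ce=cv2.connectedComponentsWithStats(m)
    i=1+st[1:,4].argmax();ys,xs=np.nonzero(lab==i);W=np.array([world(a,p,77)[:2] for p in zip(xs,ys)]).astype('f4')
    print(n,st[i,4],cv2.minAreaRect(W),'z',np.median([world(a,p)[2] for p in zip(xs,ys)]))
    for t,z in(('wand_tip',22),('latch_knob',144),('union',0),('jar',0),('calculator',0),('wrench',0),('mug',0)):
        for o in nets.spot_point(n,t)[:1]:print(n,t,round(o['conf'],2),world(a,o['location'],z).round(1))
```

```text
tcp [355.6 262.7 219.1] az -1.288 q [ 0.37  0.14  1.75 -0.    1.26  1.66] t 33.0 w 48.8 F [ 0.2 -0.9  0.1]
scene 232 ((501.37811279296875, 304.8008728027344), (140.99354553222656, 25.79817771911621), 16.28710174560547) z 76.23413238144371
scene wand_tip 0.85 [647.4 348.5  22. ]
scene latch_knob 0.62 [600.2 -91.2 144. ]
scene union 0.44 [432.6  55.5   0. ]
scene jar 0.62 [424.2 159.9   0. ]
scene calculator 0.68 [ 497.3 -321.5    0. ]
scene wrench 0.75 [ 363.4 -117.2    0. ]
scene mug 0.84 [ 770.3 -235.3    0. ]
top 538 ((498.76416015625, 303.11920166015625), (143.5231170654297, 30.290544509887695), 16.14157485961914) z 76.78131589072132
top wand_tip 0.97 [635.7 337.   22. ]
top latch_knob 0.76 [596.6 -90.3 144. ]
top union 0.74 [ 355.7 -119.2    0. ]
top jar 0.75 [415.4 150.6   0. ]
top calculator 0.8 [ 483.  -325.6    0. ]
top wrench 0.76 [ 351.4 -119.     0. ]
top mug 0.83 [ 774.4 -224.8    0. ]
```

Wand and lever are where they should be, so I hand in.

```bash
python3 -c "
from h import *
print(sign_off())"
```

```text
the job is handed in; nothing more can be done
None
```

The job is handed in at about 33 s on the clock. The lever is closed, the whole seam was swept with the nose about 5 mm above the gasket at roughly 48 mm/s, and the wand is back upright in its cradle; it took three tries to turn the lever, because the fingertips sat about 30 mm higher than specified: the first pass slipped off the knob and the second pressed on it with about 17 N.

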